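# Back the vial turret up one notch

## Task

The vial turret has fed one place too far. With the fingertips only, push the pawl's finger lever over, away from the turret, so that the pawl lifts out and stays up; push the turret backward (clockwise seen from above) by one notch, and push the lever back so that the pawl drops fully into that next notch. Do not lift the turret on its spindle, do not feed it forward, and leave the bottles and tools around it where they are.

Things in the scene. Friction and masses are not known exactly. Their poses are not given: they have to be found in the camera images.
- station: Vial-indexing station fixed to the bench: cream base disc 230 mm across, 12 mm thick, with a round turret and a pawl in a bracket. Origin on the bench under the turret's axis, z up, x from the axis to the bracket. Pawl pivot at x 122, y 0, z 60 mm here, level along y, between two bracket cheeks (x 111 to 133, y within 20, up to z 70 mm).
- turret (a joint): Turret's turn, rad: plus is counter-clockwise from above (forward), minus clockwise (backward). Starts at 0 to 0.04, pawl in a notch. A notch is 0.524 (12 teeth). Light friction, 0.05 N m; stays where left. Pawl down: a tooth's upright face stops it from turning back at -0.01, or at -0.536 one notch back; forward it can turn, the teeth's slopes lifting the nose.
- turret_lift (a joint): How far the turret has been raised on its spindle, m; 0 when seated. Only its weight (about 0.65 kg) holds it down. It must stay down.
- turret_top (a point): Point on the turret's axis, level with the tops of the posts (86 mm above the bench); the frame turns with the turret, z up. Grey disc 196 mm across, upper face 46 mm above the bench. On it six steel posts, 8 mm thick, 40 mm high, at radius 62 mm, at 30, 90, .. 330 degrees from this frame's x (at joint 0 this x is the station's x). Push a post sideways to turn the turret.
- post_a (a point): Middle of the top of the post at 30 degrees. Also on the turret: twelve steel saw teeth 10 mm high at radius 76 to 94 mm, twelve vial caps 6 mm proud at radius 38 mm, a clamp nut 30 mm across and 22 mm high in the middle.
- pawl (a joint): Turn of the pawl about its level pivot, rad: 0 nose fully down in a notch, 1.0 fully lifted (stop). Pushing the lever's cross bar away from the turret lifts the nose. The lever is top-heavy: past its balance (about 0.6) the pawl flops over and stays lifted; pushed back towards the turret past the balance it falls down by itself. Takes under 1 N at the bar.
- pawl_bar (a point): Middle of the cross bar atop the pawl's finger lever: level steel bar 14 mm thick, 44 mm long along the station's y, 68 mm from the pivot. Pawl down: at x 92, z 121 mm in the station frame; lifted: x 158, z 118 mm. Below it a steel strip 18 mm wide runs to the pivot.
- pawl_nose (a point): Middle of the underside of the pawl's nose (12 by 8 mm), 36 mm from the pivot towards the turret; about 1.5 mm above the turret disc when the pawl is down in a notch. One notch back it drops fully in with the turret joint between about -0.53 and -0.43; a little further back it lands on top of the next tooth instead (pawl at 0.27).
- vial_bottle: Bystander, not to be disturbed: small amber bottle with a white cap, 28 mm across, 58 mm tall, standing beside the station. Origin at the underside (bottles, jar, beaker, nut) or within the tool.
- beaker: Bystander, not to be disturbed: small clear beaker, 48 mm across, 60 mm tall, standing beside the station. Origin at the underside (bottles, jar, beaker, nut) or within the tool.
- ferrule_jar: Bystander, not to be disturbed: small squat white jar with a screw cap, 44 mm across, 45 mm tall, standing beside the station. Origin at the underside (bottles, jar, beaker, nut) or within the tool.
- wrench: Bystander, not to be disturbed: steel wrench 150 mm long, lying on the bench to the right. Origin at the underside (bottles, jar, beaker, nut) or within the tool.
- screwdriver: Bystander, not to be disturbed: screwdriver 170 mm long, lying on the bench to the left. Origin at the underside (bottles, jar, beaker, nut) or within the tool.
- solvent_bottle: Bystander, not to be disturbed: amber solvent bottle 70 mm across, 140 mm tall, on the left. Origin at the underside (bottles, jar, beaker, nut) or within the tool.
- column_nut: Bystander, not to be disturbed: brass ring nut 32 mm across, 14 mm high, on the right. Origin at the underside (bottles, jar, beaker, nut) or within the tool.

How it is judged:
By the outcome, as a careful person would: the job done as asked, in the order asked, and still so for the second after the job is handed in, with the robot touching nothing.
It also fails if it takes over 61 s, if anything falls off the work surface, if the arm or the gripper's body presses on something with over 40 N, if the wrist force passes 120 N, or if a joint passes its speed limit or range.

## Robot

A 6-joint arm with a two-finger parallel gripper is mounted at the origin on the work surface. World frame = base frame: x ahead of the robot, y to its left, z up, the work surface at z = 0. Lengths are in m, angles in rad, forces in N, time in s.
With the tool pointing down it reaches from about 0.35 to 0.775 m from the base axis. Payload 7.3 kg.
Tool frame: the origin (TCP) lies at the very end of the fingers, on their centre line; the grasp point (between the pads) lies grip_point_offset behind it (grip_point_offset is the distance from the TCP to the grasp point, in m); z points along the fingers, y is the direction in which the jaws open and shut (so a half turn about z gives the same grasp; the last joint's range is limited). The gripper opens to 92 mm and grips with 3 to 60 N. Pads are 19 mm wide; open, the fingers measure 130 mm over their backs; the gripper's body (75 mm by 190 mm) begins 47 mm behind the grasp point.
Start: joints at [-1.283, 0.342, 1.524, -0, 1.275, -0.146], TCP at [0.221, -0.476, 0.227] pointing down, gripper open.
Joint ranges: [-2.53, 2.53], [-0.77, 2.02], [0.04, 2.7], [-1, 4.14], [0.28, 2.66], [-3.11, 3.11]. Speed limits (rad/s): [2.57, 2.57, 3.14, 3.14, 3.14, 3.14].

## Interface

Orientations are given as [roll, pitch, yaw] about the fixed x, y, z axes, in that order (R = Rz(yaw) Ry(pitch) Rx(roll)).
In Python, from cell import * gives the robot as it stands.
- The arm moves only by the shell command python3 -m inch 'ROWS' [OPENING] [FORCE]. ROWS is JSON, a list that holds one entry, the list of rows, each a list of 4 numbers: the shift along the tool's x, y, z in mm, then the turn about the tool's z in rad. In form: [[[x, y, z, roll], ...]]. A call has 1 to 10 rows; each row shifts and turns the commanded pose from where the row before left it, along the tool's axes as they then stand; what a row does not reach is not made up. A row lasts 1/8 s, in which the tool goes at most 62.5 mm and 10.7 degrees, less where a joint would pass 70% of its speed; a pose out of reach is approached as far as the arm can. A call with a gripper value outside its range is refused whole. OPENING is the closure, from -1 (fully open) to 1 (shut), set as the call begins (- or left out, the last holds). The fingers move at their own pace and stop on an object; FORCE is the grip in N (left out, the last holds). Time passes only in rows, so rows that do not move let the fingers close. It gives the time, the measured TCP pose, the force and the opening at its end, in the units of the state.
- observe(): the state, without advancing time (a new reading comes with each control period).
- read_camera(name): name is "scene" or "top" or "wrist"; returns a dict with "img" (480x640x3 uint8, blue, green, red), "fx", "fy", "cx", "cy" (pixels), "eye" and "rotation" of the camera in the world; the wrist camera has in their place "T_tool_cam" (4x4, takes a point from camera to tool coordinates, whose origin is the TCP and whose axes are the flange's). Camera axes: x right, y down, z forward; pixel columns grow to the right and rows downward; lengths in m; the calibration is good to about 2 mm. The wrist camera is an equidistant fisheye: a pixel r from the principal point sees the ray r / f radians off the axis. A picture is of the moment at which its call begins: read the wrist's pose just before it. There is no depth.
- hand_in(): hands the job in, once; it reports no verdict.
Trained networks look in the newest picture that a camera, given by its name, has taken for a name from the list of things; names that differ only in an ending like _2 or _b are one class to them, and where a whole thing is asked for, a point or a joint stands for the part that bears it (a point fixed in the world has none). Each returns a list of dicts, best first, with "conf" (0 to 1); they miss things now and then, are a little off and sometimes report something else, mostly with a low value. They report only what shows in the picture. A call takes as long as a camera call.
- boxes_of(camera, label): "at" ([row, column] in pixels, amid what is visible of it).
- place_of(camera, label): "at" ([row, column] in pixels: a listed point, or the origin of a listed thing).
The state is a dict: "time": time; "qpos": joint angles; "qvel": joint speeds; "joint_efforts": joint torques, N m; "tool_pos": TCP position; "tool_rot": TCP orientation; "contact_force": force on the tool from outside, world axes, zero at the start; "torque": the same for the moment, N m; "opening": finger opening in m.
Only numpy, scipy, OpenCV 4.12 (cv2) and the standard library are available. Lean on these libraries where they do the work, as an engineer would, in place of code of your own. Each camera call takes 0.05 s, during which the arm holds its last target. There are 200 camera calls.

## Working session

There is one attempt and no reset: what is moved stays moved. The work goes in short steps, Python scripts to look and compute and a shell command to move; the robot and the scene stay as the last step left them, time stands still between calls to the robot, and variables do not carry over. Pictures are saved under pics/ and viewed, about 8 in all and at most 12, crops included, and the job is handed in when it is done.

```bash
mkdir -p pics; ls; cat > h.py <<'E'
from cell import *
import numpy as np, cv2
def ray(c,px):
    d=np.array([(px[1]-c["cx"])/c["fx"],(px[0]-c["cy"])/c["fy"],1.0])
    return np.array(c["eye"]),np.array(c["rotation"])@d
def onz(c,px,z):
    e,d=ray(c,px); return e+d*(z-e[2])/d[2]
def tri(rs):
    A=np.zeros((3,3));b=np.zeros(3)
    for e,d in rs:
        d=d/np.linalg.norm(d);P=np.eye(3)-np.outer(d,d);A+=P;b+=P@e
    x=np.linalg.solve(A,b); return x,[np.linalg.norm(np.cross(x-e,d/np.linalg.norm(d))) for e,d in rs]
def proj(c,p):
    q=np.array(c["rotation"]).T@(np.array(p)-np.array(c["eye"])); return q[1]/q[2]*c["fy"]+c["cy"],q[0]/q[2]*c["fx"]+c["cx"]
E
python3 - <<'E'
from h import *
s=observe();print(s["time"],s["tool_pos"],s["tool_rot"],s["opening"],s["contact_force"])
C={}
for n in("scene","top"):
    C[n]=read_camera(n);cv2.imwrite(f"pics/{n}0.png",C[n]["img"])
    print(n,C[n]["eye"],np.round(np.array(C[n]["rotation"]),2).tolist(),C[n]["fx"])
for l in("station","turret_top","post_a","pawl_bar","pawl_nose"):
    R=[]
    for n in C:
        p=place_of(n,l);print(l,n,[(np.round(q["at"],1).tolist(),round(q["conf"],2)) for q in p[:3]])
        if p:R.append(ray(C[n],p[0]["at"]))
    if len(R)==2:print("   ",tri(R))
for l in("vial_bottle","beaker","ferrule_jar","wrench","screwdriver","solvent_bottle","column_nut"):
    p=place_of("top",l)
    if p:print(l,onz(C["top"],p[0]["at"],0).round(3),round(p[0]["conf"],2))
print(observe()["time"])
E
```

```text
pics
0.0 [ 0.22058082 -0.47595997  0.22603324] [-3.14006323e+00 -1.98052141e-04  4.33862350e-01] 0.0917904072562363 [-0.6546138  -0.02393919 -0.0881068 ]
scene [ 1.16126149 -0.04117181  0.9359425 ] [-2.5, -0.01, 1.52] 473.2117869206597
top [ 0.42426005 -0.01941186  1.43906014] [-3.03, -0.0, -1.6] 549.6039592543732
station scene [([237.2, 349.0], 0.95)]
station top [([284.7, 305.7], 0.94), ([271.0, 493.7], 0.53), ([250.2, 363.8], 0.42)]Traceback (most recent call last):
  File "<stdin>", line 12, in <module>
  File "h.py", line 12, in tri
    x=np.linalg.solve(A,b); return x,[np.linalg.norm(np.cross(x-e,d/np.linalg.norm(d))) for e,d in rs]
                                                     ~~~~~~~~^^^^^^^^^^^^^^^^^^^^^^^^^
    raise ValueError("At least one array has zero dimension")
ValueError: At least one array has zero dimension
```

```bash
cat >> h.py <<'E'
from scipy.spatial.transform import Rotation as Ro
_rc=read_camera
def read_camera(n):
    c=dict(_rc(n))
    if "rotation" in c: c["rotation"]=Ro.from_euler("xyz",c["rotation"]).as_matrix()
    return c
E
python3 - <<'E'
from h import *
C={}
for n in("scene","top"):
    C[n]=read_camera(n);cv2.imwrite(f"pics/{n}0.png",C[n]["img"])
for l in("station","turret_top","post_a","pawl_bar","pawl_nose"):
    R=[]
    for n in C:
        p=place_of(n,l);print(l,n,[(np.round(q["at"],1).tolist(),round(q["conf"],2)) for q in p[:3]])
        if p:R.append(ray(C[n],p[0]["at"]))
    if len(R)==2:print("   ",tri(R))
for l in("vial_bottle","beaker","ferrule_jar","wrench","screwdriver","solvent_bottle","column_nut"):
    p=place_of("top",l)
    if p:print(l,onz(C["top"],p[0]["at"],0).round(3),round(p[0]["conf"],2))
print(observe()["time"])
E
```

```text
station scene [([239.3, 346.9], 0.59)]
station top [([284.3, 301.9], 0.55), ([282.0, 301.7], 0.3)]
    (array([ 0.47233737,  0.0578589 , -0.01289364]), [np.float64(0.002526635762541854), np.float64(0.0025266357625418623)])
turret_top scene [([215.3, 349.5], 0.82)]
turret_top top [([284.0, 301.3], 0.96)]
    (array([0.47023588, 0.05702271, 0.07910018]), [np.float64(0.00022976277894469756), np.float64(0.00022976277894468688)])
post_a scene [([234.1, 364.6], 0.66), ([214.6, 348.0], 0.49)]
post_a top [([260.4, 293.5], 0.7), ([248.2, 362.7], 0.46), ([223.6, 349.5], 0.24)]
    (array([0.52934746, 0.0804919 , 0.08369198]), [np.float64(0.005915407932401799), np.float64(0.005915407932401793)])
pawl_bar scene [([242.4, 348.5], 0.91), ([311.1, 159.8], 0.45)]
pawl_bar top [([249.2, 365.6], 0.19)]
    (array([ 0.56269707, -0.02861853,  0.12426035]), [np.float64(0.07472032009462146), np.float64(0.07472032009462146)])
pawl_nose scene []
pawl_nose top [([248.7, 305.6], 0.62)]
vial_bottle [0.57  0.191 0.   ] 0.6
beaker [ 0.554 -0.104  0.   ] 0.71
ferrule_jar [ 0.626 -0.069  0.   ] 0.53
wrench [ 0.486 -0.442  0.   ] 0.56
screwdriver [0.589 0.419 0.   ] 0.64
solvent_bottle [0.417 0.453 0.   ] 0.89
column_nut [ 0.659 -0.366  0.   ] 0.47
1.15
```

View pics/scene0.png

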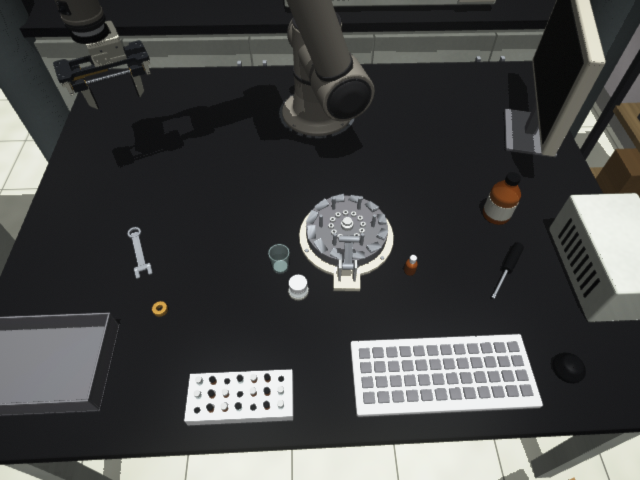

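View pics/top0.png

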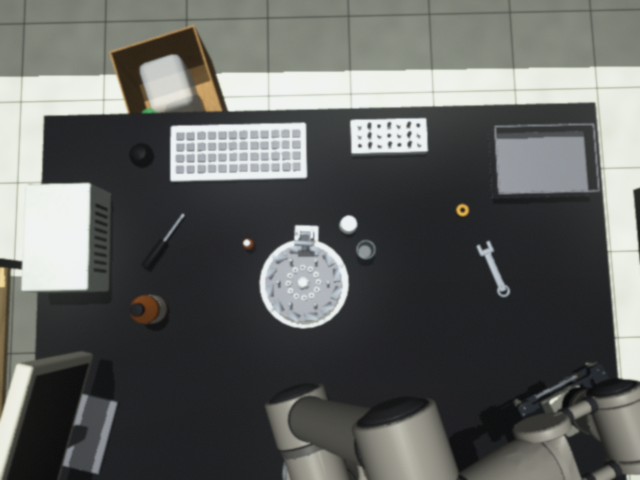

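```bash
python3 - <<'E'
from h import *
C={n:read_camera(n) for n in("scene","top")}
ax=np.array([0.4702,0.057,0])
for n,(r,c) in {"scene":(180,290),"top":(215,240)}.items():
    im=C[n]["img"][r:r+120,c:c+130]
    cv2.imwrite(f"pics/{n}z.png",cv2.resize(im,None,fx=6,fy=6,interpolation=cv2.INTER_CUBIC)[:600*2,:780][:720])
a=cv2.imread("pics/scenez.png");b=cv2.imread("pics/topz.png")
m=np.hstack([cv2.resize(a,(400,370)),cv2.resize(b,(400,370))]);cv2.imwrite("pics/both.png",m)
for yaw in(-0.1,-0.05,0,.05,.1):
    R=Ro.from_euler("z",yaw).as_matrix()
    for k,p in {"pivot":(.122,0,.06),"bar":(.092,0,.121),"cheekA":(.133,.02,.07),"cheekB":(.133,-.02,.07)}.items():
        w=ax+R@np.array(p);print(yaw,k,w.round(3),*[np.round(proj(C[n],w),1) for n in C])
E
```

```text
-0.1 pivot [0.592 0.045 0.06 ] [263.6 347.8] [236.  305.5]
-0.1 bar [0.562 0.048 0.121] [236.3 349.5] [245.3 303.2]
-0.1 cheekA [0.605 0.064 0.07 ] [265.8 357.1] [230.6 297.7]
-0.1 cheekB [0.601 0.024 0.07 ] [264.9 338.7] [231.7 313.6]
-0.05 pivot [0.592 0.051 0.06 ] [263.7 350.5] [235.9 303.1]
-0.05 bar [0.562 0.052 0.121] [236.3 351.6] [245.2 301.3]
-0.05 cheekA [0.604 0.07  0.07 ] [265.5 360.1] [230.9 295. ]
-0.05 cheekB [0.602 0.03  0.07 ] [265.3 341.7] [231.2 310.9]
0 pivot [0.592 0.057 0.06 ] [263.6 353.3] [235.9 300.6]
0 bar [0.562 0.057 0.121] [236.3 353.8] [245.2 299.4]
0 cheekA [0.603 0.077 0.07 ] [265.  363.1] [231.3 292.4]
0 cheekB [0.603 0.037 0.07 ] [265.7 344.8] [230.8 308.3]
0.05 pivot [0.592 0.063 0.06 ] [263.5 356. ] [236.  298.2]
0.05 bar [0.562 0.062 0.121] [236.2 355.9] [245.3 297.5]
0.05 cheekA [0.602 0.084 0.07 ] [264.5 366.1] [231.8 289.7]
0.05 cheekB [0.604 0.044 0.07 ] [265.9 347.9] [230.6 305.6]
0.1 pivot [0.592 0.069 0.06 ] [263.2 358.8] [236.2 295.8]
0.1 bar [0.562 0.066 0.121] [236. 358.] [245.5 295.6]
0.1 cheekA [0.601 0.09  0.07 ] [263.8 369. ] [232.4 287.1]
0.1 cheekB [0.605 0.05  0.07 ] [266. 351.] [230.4 302.9]
```

View pics/both.png

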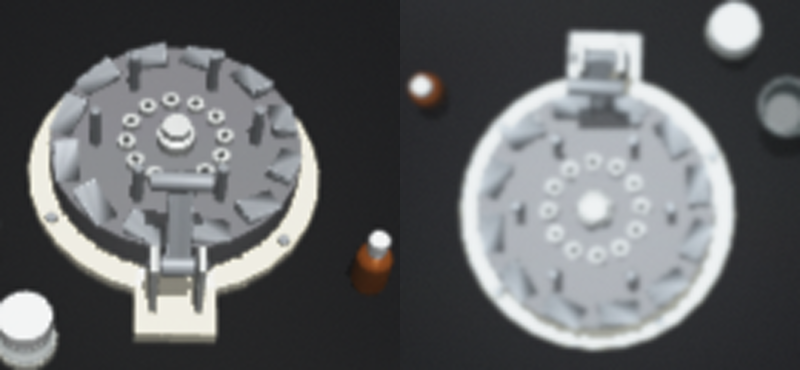

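The scene crop shows the bar at about (239, 349) and the cheeks centred at about column 348. The top crop shows the bar and bracket at about column 305. From these the station yaw is about -0.1, the pawl is down and the lever leans towards the turret. Next I'll close the gripper and move above the station to look through the wrist camera.

```bash
python3 -m inch '[[[0,0,-20,0.178],[0,0,-20,0.178],[0,0,-20,0.178]]]' 1 10; python3 -m inch '[[[22,-53,0,0],[22,-53,0,0],[22,-53,0,0],[22,-53,0,0],[22,-53,0,0],[22,-53,0,0],[22,-53,0,0],[22,-53,0,0],[22,-53,0,0],[22,-53,0,0]]]'; python3 -m inch '[[[0,0,0,0],[0,0,0,0]]]'
cat >> h.py <<'E'
def wcam():
    s=observe(); c=dict(_rc("wrist"))
    T=np.eye(4);T[:3,:3]=Ro.from_euler("xyz",s["tool_rot"]).as_matrix();T[:3,3]=s["tool_pos"]
    c["T"]=T@np.array(c["T_tool_cam"]); return c
def wray(c,px):
    f=c["fx"];u=np.array([px[1]-c["cx"],px[0]-c["cy"]]);r=np.linalg.norm(u);t=r/f
    d=np.array([*(u/max(r,1e-9)*np.sin(t)),np.cos(t)]);return c["T"][:3,3],c["T"][:3,:3]@d
def wproj(c,p):
    q=c["T"][:3,:3].T@(np.array(p)-c["T"][:3,3]);t=np.arctan2(np.hypot(q[0],q[1]),q[2]);k=c["fx"]*t/np.hypot(q[0],q[1])
    return c["cy"]+k*q[1],c["cx"]+k*q[0]
def wz(c,px,z):
    e,d=wray(c,px);return e+d*(z-e[2])/d[2]
E
python3 - <<'E'
from h import *
s=observe();print(s["time"],s["tool_pos"].round(4) if hasattr(s["tool_pos"],'round') else s["tool_pos"],s["tool_rot"],s["opening"])
c=wcam();cv2.imwrite("pics/w1.png",c["img"]);print(c["T"].round(3),c["fx"])
for l,z in(("station",0),("turret_top",.086),("post_a",.086),("pawl_bar",.121),("pawl_nose",.0475)):
    print(l,[(wz(c,q["at"],z).round(4).tolist(),np.round(q["at"]).tolist(),round(q["conf"],2)) for q in place_of("wrist",l)[:3]])
E
```

```text
time: 1.62
tool_pos: [0.2207, -0.4763, 0.2874]
tool_rot: [-3.142, 0.0, -0.106]
contact_force: [-0.0, -0.3, 0.0]
opening: 0.0662
time: 2.88
tool_pos: [0.4933, 0.0308, 0.2869]
tool_rot: [3.141, -0.001, -0.1]
contact_force: [0.4, -0.7, 0.6]
opening: 0.0005
time: 3.12
tool_pos: [0.4923, 0.0289, 0.2865]
tool_rot: [3.141, 0.001, -0.099]
contact_force: [-0.4, -0.6, 0.1]
opening: 0.0006
3.125 [0.4923 0.0289 0.2865] [ 3.14106294e+00  5.79916952e-04 -9.94214027e-02] 0.0005819632176670764
[[-0.1   -0.964 -0.248  0.558]
 [-0.995  0.097  0.023  0.023]
 [ 0.002  0.249 -0.969  0.444]
 [ 0.     0.     0.     1.   ]] 371.64829954431775
station [([0.4794, 0.0538, 0.0], [214.0, 304.0], 0.87)]
turret_top [([0.4739, 0.0554, 0.086], [235.0, 299.0], 0.69)]
post_a []
pawl_bar [([0.5686, 0.0474, 0.121], [137.0, 294.0], 0.83), ([0.4984, 0.0462, 0.121], [216.0, 304.0], 0.56)]
pawl_nose [([0.5618, 0.0471, 0.0475], [145.0, 300.0], 0.81)]
```

View pics/w1.png

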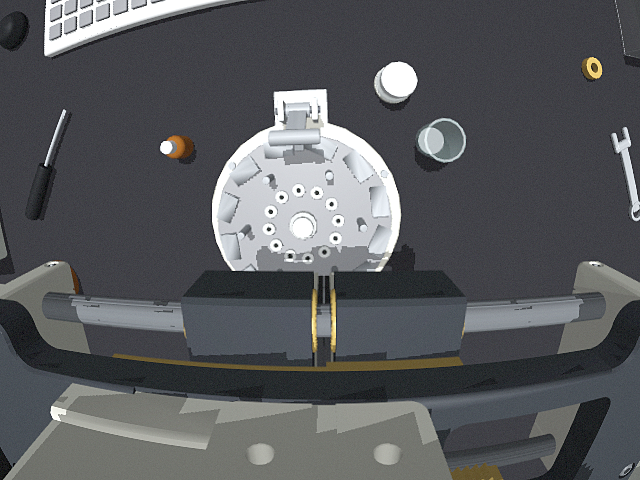

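Wrist view: the bar is at (137,294), the nut at about (225,303), and posts show near (178,266), (174,330), (229,249) and (231,356). I'll fit the station pose from this.

```bash
python3 - <<'E'
from h import *
c=wcam()
im=c["img"][80:290,200:420];cv2.imwrite("pics/w1z.png",cv2.resize(im,None,fx=2.85,fy=2.85,interpolation=cv2.INTER_CUBIC)[:600])
print("nut",wz(c,(225.5,303),.068).round(4),"bar",wz(c,(137,294),.121).round(4))
# cream base disc edge (z=12mm): circle fit
g=c["img"].astype(int);m=((g.min(2)>195)).astype(np.uint8);
P=[]
for a in np.radians(np.r_[150:215:3, -35:30:3]):
    # scan outward from center px
    r=np.arange(120,60,-.5);rr=(215-r*np.sin(a)).astype(int);cc=(306+r*np.cos(a)).astype(int)
    v=g.min(2)[rr.clip(0,479),cc];k=np.argmax(v>130);P.append(wz(c,(rr[k],cc[k]),.012)[:2])
P=np.array(P)
from scipy.optimize import least_squares
f=least_squares(lambda q:np.hypot(*(P-q[:2]).T)-.115,[.47,.057],loss="soft_l1",f_scale=.001);print("disc",f.x.round(4),np.abs(f.fun).round(3))
ax=np.array([.4735,.0555,0])
for y in(-.1,-.05):
    R=Ro.from_euler("z",y).as_matrix()
    print(y,[np.round(wproj(c,ax+R@p),1).tolist() for p in np.array([[.092,0,.121],[.122,0,.06],[.133,.02,.07],[.133,-.02,.07],[.0537,.031,.086],[.0537,-.031,.086]])])
E
```

```text
nut [0.4794 0.0509 0.068 ] bar [0.5691 0.046  0.121 ]
disc [0.4772 0.0526] [0.001 0.001 0.001 0.001 0.001 0.001 0.001 0.001 0.001 0.002 0.002 0.002
 0.001 0.001 0.001 0.001 0.002 0.002 0.002 0.    0.001 0.001 0.002 0.001
 0.001 0.001 0.002 0.002 0.001 0.    0.    0.001 0.001 0.001 0.    0.001
 0.002 0.001 0.001 0.001 0.001 0.002 0.001 0.001]
-0.1 [[141.6, 294.1], [113.6, 298.5], [102.5, 277.9], [101.7, 317.9], [182.1, 265.6], [181.5, 329.4]]
-0.05 [[141.9, 288.8], [113.9, 292.6], [103.8, 271.3], [100.9, 311.2], [183.8, 263.0], [179.9, 326.6]]
```

View pics/w1z.png

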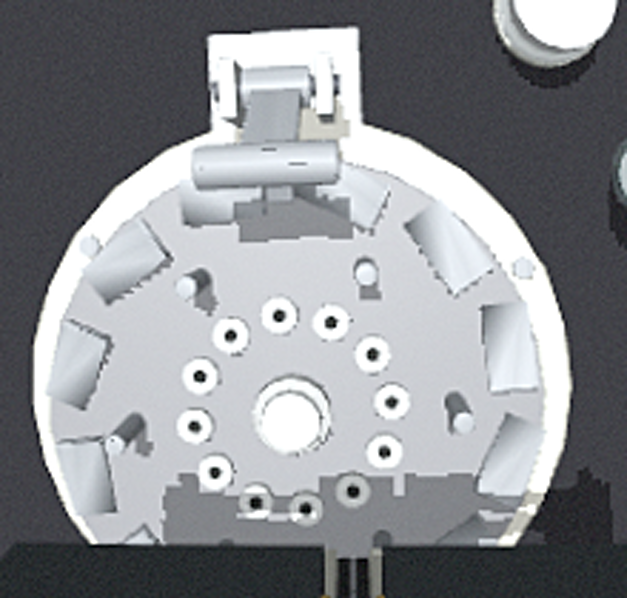

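```bash
cat > fit.py <<'E'
from h import *
from scipy.optimize import least_squares
def fitposts(c,px):   # px (row,col) of post tops -> axis xy, world angle of posts mod 60deg
    P=np.array([wz(c,p,.086)[:2] for p in px])
    f0=lambda q:np.concatenate([ (P[i]-q[:2]-.062*np.array([np.cos(q[2]+k[i]),np.sin(q[2]+k[i])])) for i in range(len(P))])
    d=P-P.mean(0)*0-np.array([.475,.054]);k=np.radians(30+60*np.round((np.degrees(np.arctan2(d[:,1],d[:,0]))+6-30)/60))
    f=least_squares(f0,[.475,.054,-.1]);return f.x,np.abs(f.fun).max()
E
python3 - <<'E'
from fit import *
c=wcam()
x,e=fitposts(c,[(181.1,264.9),(175.4,328.4),(235,241),(228.1,362.1)]);print("posts",x.round(4),e)
print("nut",wz(c,(228,301.8),.068).round(4),"bar",wz(c,(138.2,293.3),.121).round(4))
b=wz(c,(138.2,293.3),.121)[:2]-x[:2];print("bar r",np.linalg.norm(b),"yaw",np.arctan2(b[1],b[0]))
for q in [(80+80/2.85,200+228/2.85),(80+80/2.85,200+323/2.85)]:print("cheek",wz(c,q,.07).round(4))
for q in [(80+33/2.85,200+209/2.85),(80+28/2.85,200+358/2.85)]:print("plate",wz(c,q,.012).round(4))
E
```

```text
posts [ 0.4771  0.0527 -0.0385] 0.0012762370442497215
nut [0.4769 0.0526 0.068 ] bar [0.5681 0.0468 0.121 ]
bar r 0.09123463092758065 yaw -0.06407155265939447
cheek [0.6019 0.0607 0.07  ]
cheek [0.5979 0.0277 0.07  ]
plate [0.6292 0.0724 0.012 ]
plate [0.6241 0.0123 0.012 ]
```

```bash
python3 -m inch '[[[23,-11,0,-0.03],[22,-11,30,0],[0,0,50,0],[0,0,50,0],[0,0,30,0],[0,0,18,0],[0,0,0,0],[0,0,0,0]]]'
python3 - <<'E'
from h import *
t=read_camera("top");s=read_camera("scene")
for px in((282.5,303),):print("top nut",onz(t,px,.068).round(4))
print("tip proj",proj(s,observe()["tool_pos"]),proj(t,observe()["tool_pos"]))
a=s["img"][180:280,290:400];b=t["img"][195:295,250:360]
m=np.hstack([cv2.resize(a,(400,364),interpolation=2),cv2.resize(b,(400,364),interpolation=2)]);cv2.imwrite("pics/p1.png",m)
E
```

```text
time: 4.53
tool_pos: [0.5399, 0.0469, 0.1096]
tool_rot: [3.142, -0.001, -0.07]
contact_force: [-0.3, -0.5, 0.4]
opening: 0.0004
top nut [0.4742 0.0531 0.068 ]
tip proj (np.float64(231.35370463408802), np.float64(348.0092885509795)) (np.float64(254.63483428860937), np.float64(304.0606287224018))
```

View pics/p1.png

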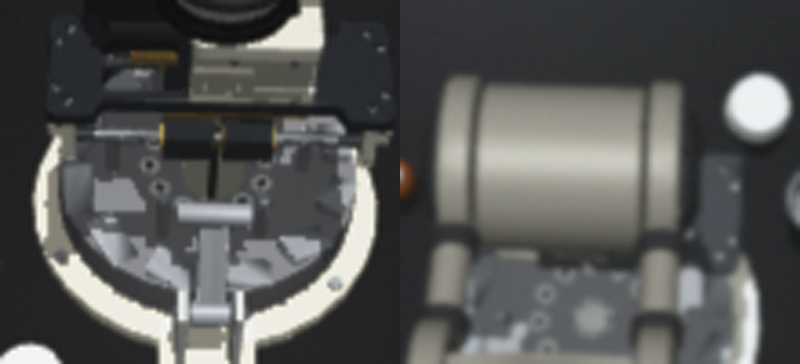

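The fingertips are centred just behind the bar on the turret side: in the left crop they sit at about (215,180), with the bar at (213,212). Now I'll push the lever over.

```bash
python3 -m inch '[[[12,0,0,0],[8,0,0,0],[8,0,0,0],[8,0,0,0],[8,0,0,0],[8,0,0,0],[8,0,0,0],[6,0,0,0],[0,0,0,0]]]';  python3 -m inch '[[[-20,0,0,0],[-30,0,-20,0],[-40,0,-50,0],[-20,0,-50,0],[0,0,-50,0],[0,0,0,0],[0,0,0,0]]]'
python3 - <<'E'
from h import *
c=wcam();cv2.imwrite("pics/w2.png",c["img"][60:300,160:460]);
for l,z in(("turret_top",.086),("pawl_bar",.118)):
    print(l,[(wz(c,q["at"],z).round(4).tolist(),np.round(q["at"]).tolist(),round(q["conf"],2)) for q in place_of("wrist",l)[:3]])
im=cv2.imread("pics/w2.png");cv2.imwrite("pics/w2.png",cv2.resize(im,None,fx=2.5,fy=2.5,interpolation=2))
E
```

```text
time: 5.75
tool_pos: [0.6055, 0.0423, 0.1086]
tool_rot: [3.142, -0.0, -0.07]
contact_force: [-0.4, -0.2, -0.3]
opening: 0.0004
time: 6.62
tool_pos: [0.4959, 0.0501, 0.277]
tool_rot: [3.141, 0.001, -0.07]
contact_force: [-0.6, 0.3, -0.7]
opening: 0.0003
turret_top [([0.4754, 0.0551, 0.086], [237.0, 320.0], 0.89)]
pawl_bar [([0.6332, 0.0435, 0.118], [64.0, 320.0], 0.64), ([0.5879, 0.3131, 0.118], [155.0, 59.0], 0.49)]
```

View pics/w2.png

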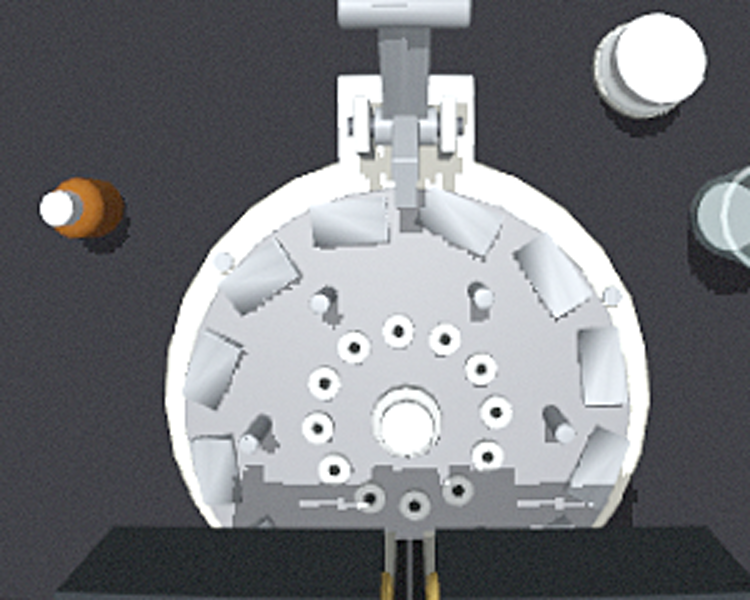

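The lever is over and up, with the nose clear of the turret. Now I'll fit the turret again.

```bash
python3 - <<'E'
from fit import *
c=wcam();g=lambda r,q:(60+r/2.5,160+q/2.5)
x,e=fitposts(c,[g(302,320),g(297,484),g(442,249),g(433,566)]);print("posts",x.round(4),e)
print("nut",wz(c,g(426,407),.068).round(4))
L,R=wz(c,g(12,339),.118),wz(c,g(12,470),.118);print("bar",L.round(4),R.round(4),(L+R)/2)
for a,b,z in((g(98,362),g(98,448),.07),(g(77,338),g(76,474),.012)):
    A,B=wz(c,a,z),wz(c,b,z);m=(A+B)/2;print("yaw",np.arctan2(m[1]-x[1],m[0]-x[0]),"edge",np.arctan2(-(A-B)[0],(A-B)[1]))
t=observe();p=np.array(t["tool_pos"]);print(p,t["tool_rot"],t["time"])
yaw=-.07;R_=Ro.from_euler("z",yaw).as_matrix()
print("tool in station frame mm",(R_.T@(p-[x[0],x[1],0])*1e3).round(1))
E
```

```text
posts [ 0.4766  0.0524 -0.0397] 0.0004916428858590394
nut [0.4771 0.0524 0.068 ]
bar [0.6333 0.0641 0.118 ] [0.6301 0.0203 0.118 ] [0.63169864 0.04219055 0.118     ]
yaw -0.06538384376246208 edge -0.07160512598537845
yaw -0.06795879313816015 edge -0.06371297088152686
[0.49586974 0.05005131 0.27612603] [ 3.14148117e+00  2.83280188e-03 -7.02623827e-02] 6.825
tool in station frame mm [ 19.4  -1.  276.1]
```

```bash
python3 -m inch '[[[-22,-30,20,0],[-21,-29,30,0],[0,0,50,0],[0,0,50,0],[0,0,35,0],[0,0,20,0],[0,0,9,0],[0,0,0,0],[0,0,0,0]]]'
python3 - <<'E'
from h import *
p=np.array(observe()["tool_pos"]);R_=Ro.from_euler("z",-.067).as_matrix()
print((R_.T@(p-[.4768,.0524,0])*1e3).round(1))
E
```

```text
time: 7.95
tool_pos: [0.4582, 0.1119, 0.0642]
tool_rot: [-3.141, -0.001, -0.07]
contact_force: [-0.0, 0.1, -0.9]
opening: 0.0006
[-22.5  58.2  64.2]
```

```bash
python3 -m inch '[[[6,0,0,0],[4,0,0,0],[4,0,0,0],[4,0,0,0],[4,0,0,0],[4,0,0,0],[3,0,0,0],[2,0,0,0],[0,0,0,0],[0,0,0,0]]]'
python3 - <<'E'
from h import *
p=np.array(observe()["tool_pos"]);R_=Ro.from_euler("z",-.067).as_matrix()
print((R_.T@(p-[.4768,.0524,0])*1e3).round(1))
c=wcam();cv2.imwrite("pics/w3.png",cv2.resize(c["img"][20:300,220:580],(800,622),interpolation=2)[:600])
E
```

```text
time: 9.2
tool_pos: [0.4887, 0.1098, 0.0636]
tool_rot: [-3.142, -0.001, -0.07]
contact_force: [-0.7, -0.3, 0.4]
opening: 0.0002
[ 8.  58.1 63.6]
```

View pics/w3.png

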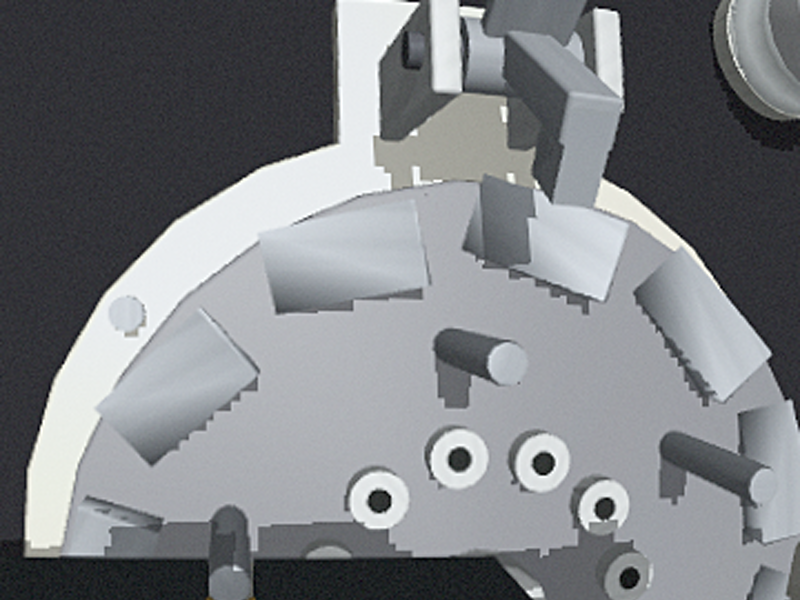

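```bash
python3 - <<'E'
from h import *
c=wcam();k=2.2222
for r,q,z in((362,507,.086),(487,761,.086),(583,229,.086),(459,459,.052),(463,543,.052),(507,604,.052),(500,379,.052)):
    P=wz(c,(20+r/k,220+q/k),z);d=P[:2]-[.4768,.0524];print(z,np.linalg.norm(d).round(4),np.degrees(np.arctan2(d[1],d[0])+.067).round(2))
E
```

```text
0.086 0.0621 10.34
0.086 0.0605 -49.94
0.086 0.0627 69.49
0.052 0.0378 13.87
0.052 0.0375 -16.61
0.052 0.0374 -46.71
0.052 0.0383 43.68
```

The turret is at -0.348, against -0.354 predicted from the finger position. Another 7 mm should bring it to about -0.48.

```bash
python3 -m inch '[[[3,0,0,0],[2,0,0,0],[1,0,0,0],[1,0,0,0],[0,0,0,0],[0,0,0,0]]]'
python3 - <<'E'
from h import *
p=np.array(observe()["tool_pos"]);R_=Ro.from_euler("z",-.067).as_matrix()
q=(R_.T@(p-[.4768,.0524,0])*1e3);print(q.round(1),-np.arcsin((q[0]+13.5)/62))
c=wcam();cv2.imwrite("pics/w4.png",cv2.resize(c["img"][20:300,220:580],(800,622),interpolation=2)[:600])
E
```

```text
time: 10.05
tool_pos: [0.4947, 0.1086, 0.0631]
tool_rot: [3.14, 0.002, -0.07]
contact_force: [-2.5, -4.3, -0.8]
opening: 0.0005
[14.1 57.3 63.1] -0.46211486054954004
```

View pics/w4.png

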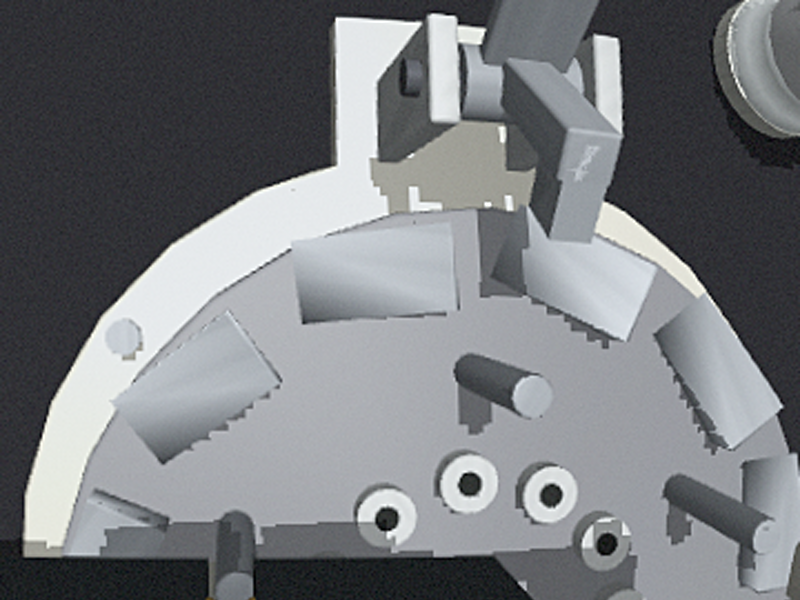

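```bash
python3 - <<'E'
from h import *
c=wcam();k=2.2222
for r,q,z in((397,532,.086),(534,765,.086),(585,235,.086),(484,469,.052),(494,550,.052),(519,386,.052)):
    P=wz(c,(20+r/k,220+q/k),z);d=P[:2]-[.4768,.0524];print(z,np.linalg.norm(d).round(4),np.degrees(np.arctan2(d[1],d[0])+.067).round(2))
s=observe();print(s["contact_force"],s["torque"],s["joint_efforts"])
E
```

```text
0.086 0.0617 5.3
0.086 0.061 -54.46
0.086 0.0635 63.87
0.052 0.0378 8.91
0.052 0.0376 -21.24
0.052 0.0382 39.09
[-2.9809326  -5.28454272 -0.89599949] [-0.78352628  0.59975529 -0.05680837] [  2.14492142 -46.19173408 -20.45423806   1.06317624  -1.18833292
  -0.06399782]
```

The turret is at about -0.435. There is a 5 N sideways load because the post has settled into the seam between the fingers. I'll ease sideways to take that load off.

```bash
python3 -m inch '[[[0,1,0,0],[0,0,0,0]]]'; python3 -m inch '[[[0,1,0,0],[0,0,0,0]]]'
```

```text
time: 10.4
tool_pos: [0.4952, 0.108, 0.0633]
tool_rot: [3.141, 0.001, -0.07]
contact_force: [-1.8, -3.8, -1.9]
opening: 0.0006
time: 10.65
tool_pos: [0.4956, 0.1073, 0.0636]
tool_rot: [-3.141, -0.001, -0.07]
contact_force: [-2.0, -1.9, -1.8]
opening: 0.0009
```

```bash
python3 -m inch '[[[0,1,0,0],[1,1,0,0],[0,0,0,0]]]'; python3 -m inch '[[[1,1,0,0],[0,0,0,0],[0,0,0,0]]]'
python3 - <<'E'
from h import *
p=np.array(observe()["tool_pos"]);R_=Ro.from_euler("z",-.067).as_matrix()
q=(R_.T@(p-[.4768,.0524,0])*1e3);print(q.round(1))
c=wcam();cv2.imwrite("pics/w5.png",cv2.resize(c["img"][20:300,220:580],(800,622),interpolation=2)[:600])
E
```

```text
time: 11.02
tool_pos: [0.4969, 0.1053, 0.0638]
tool_rot: [-3.141, -0.001, -0.07]
contact_force: [0.2, 0.6, -0.3]
opening: 0.0007
time: 11.4
tool_pos: [0.4973, 0.104, 0.0635]
tool_rot: [3.141, -0.0, -0.07]
contact_force: [0.1, 0.1, 0.0]
opening: 0.0003
[17.  52.9 63.5]
```

View pics/w5.png

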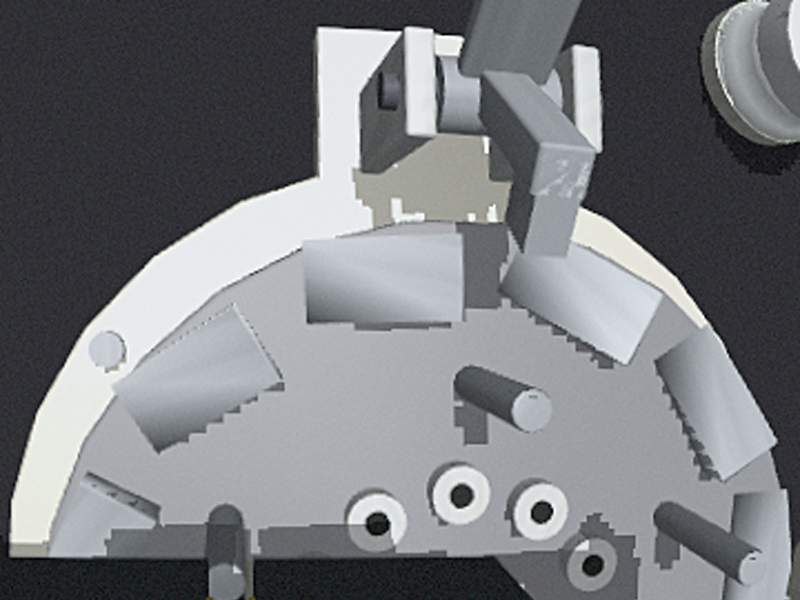

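```bash
python3 - <<'E'
from h import *
c=wcam();k=2.2222
for r,q,z in((411,532,.086),(567,749,.086),(581,227,.086),(493,462,.052),(512,541,.052),(523,378,.052)):
    P=wz(c,(20+r/k,220+q/k),z);d=P[:2]-[.4768,.0524];print(z,np.linalg.norm(d).round(4),np.degrees(np.arctan2(d[1],d[0])+.067).round(2))
E
```

```text
0.086 0.0617 0.82
0.086 0.0603 -58.85
0.086 0.0623 59.86
0.052 0.0382 4.16
0.052 0.0374 -26.02
0.052 0.038 34.09
```

```bash
python3 - <<'E'
from h import *
c=wcam();k=2.2222;R_=Ro.from_euler("z",-.067).as_matrix()
def st(r,q,z):
    P=wz(c,(20+r/k,220+q/k),z);return (R_.T@(P-[.4768,.0524,0])*1e3).round(1)
print("face outer/inner top",st(236,464,.056),st(314,463,.056), "at disc level",st(314,463,.046))
print("left cheek top corners",st(30,404,.07),st(30,435,.07),st(136,435,.07),"right",st(46,573,.07),st(46,599,.07),st(150,603,.07))
# nose tip lifted: nose 36 from pivot, raised by 1 rad; end face corners
for z in(.07,.08,.09):print(z,[st(*p,z).tolist() for p in((150,541),(155,595))])
E
```

```text
face outer/inner top [93.   5.6 56. ] [76.9  5.6 56. ] at disc level [76.6  2.7 46. ]
left cheek top corners [131.4  20.7  70. ] [131.9  14.8  70. ] [110.8  15.2  70. ] right [132.  -13.4  70. ] [132.8 -19.1  70. ] [111.3 -19.2  70. ]
0.07 [[109.8, -5.9, 70.0], [110.1, -17.4, 70.0]]
0.08 [[108.0, -2.0, 80.0], [108.2, -12.7, 80.0]]
0.09 [[106.2, 2.0, 90.0], [106.4, -8.1, 90.0]]
```

The turret is at about -0.515, inside the window and with the finger unloaded. I'll back off along the push direction, rise, and go to the far side of the lifted bar.

```bash
python3 -m inch '[[[-6,0,0,0],[-12,0,0,0],[0,0,-40,0],[0,0,-50,0],[0,0,-47,0],[40,18,0,0],[50,18,0,0],[50,18,0,0],[49,0,0,0],[0,0,0,0]]]';python3 -m inch '[[[0,0,0,0],[0,0,40,0],[0,0,35,0],[0,0,17,0],[0,0,0,0],[0,0,0,0]]]'
python3 - <<'E'
from h import *
p=np.array(observe()["tool_pos"]);R_=Ro.from_euler("z",-.063).as_matrix()
q=(R_.T@(p-[.4768,.0524,0])*1e3);print(q.round(1))
s=read_camera("scene");cv2.imwrite("pics/s5.png",cv2.resize(s["img"][170:290,270:430],(800,600),interpolation=2))
E
```

```text
time: 12.8
tool_pos: [0.6651, 0.0376, 0.1982]
tool_rot: [3.141, 0.002, -0.071]
contact_force: [-1.4, 0.2, 0.4]
opening: 0.0007
time: 13.55
tool_pos: [0.6647, 0.0384, 0.1105]
tool_rot: [3.142, -0.003, -0.07]
contact_force: [0.3, -0.1, 0.0]
opening: 0.0005
[188.4  -2.2 110.5]
```

View pics/s5.png

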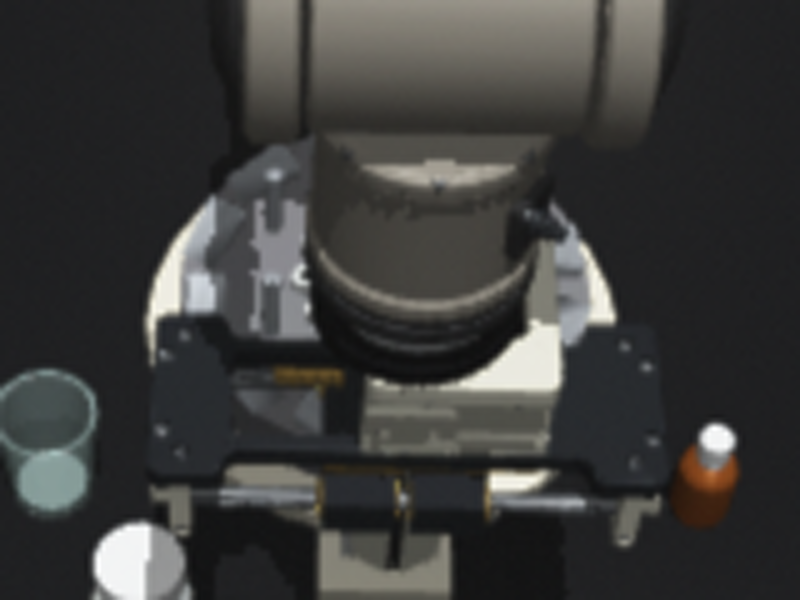

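Fingers are beyond the bar, and the bottle, jar and beaker stand clear. Now I'll push the lever back past its balance point.

```bash
python3 -m inch '[[[-10,0,0,0],[-8,0,0,0],[-7,0,0,0],[-7,0,0,0],[-6,0,0,0],[-6,0,0,0],[-5,0,0,0],[-4,0,0,0],[-4,0,0,0],[0,0,0,0]]]'; python3 -m inch '[[[0,0,0,0],[20,0,0,0],[0,0,-40,0],[-20,0,-50,0],[-50,0,-50,0],[-50,0,-30,0],[-35,0,0,0],[0,0,0,0],[0,0,0,0]]]'
python3 - <<'E'
from h import *
c=wcam();cv2.imwrite("pics/w6.png",cv2.resize(c["img"][60:300,160:480],(800,600),interpolation=2))
for l,z in(("turret_top",.086),("pawl_bar",.121),("pawl_nose",.0475)):
    print(l,[(wz(c,q["at"],z).round(4).tolist(),np.round(q["at"]).tolist(),round(q["conf"],2)) for q in place_of("wrist",l)[:3]])
E
```

```text
time: 14.85
tool_pos: [0.6069, 0.0423, 0.1085]
tool_rot: [3.142, 0.0, -0.07]
contact_force: [-0.3, 0.3, -0.4]
opening: 0.0006
time: 15.98
tool_pos: [0.4789, 0.0512, 0.2728]
tool_rot: [3.141, -0.001, -0.07]
contact_force: [0.4, 0.3, -0.0]
opening: 0.0005
turret_top [([0.4758, 0.0506, 0.086], [220.0, 325.0], 0.74)]
pawl_bar [([0.5693, 0.049, 0.121], [118.0, 319.0], 0.6)]
pawl_nose [([0.5592, 0.0451, 0.0475], [133.0, 324.0], 0.59)]
```

View pics/w6.png

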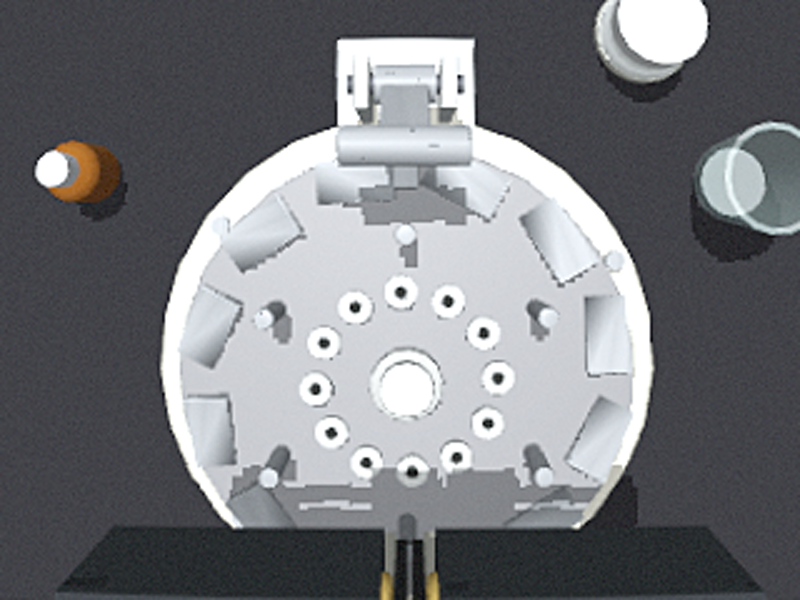

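```bash
python3 - <<'E'
from fit import *
c=wcam();k=2.5
for r,q in((235,405),(318,264),(316,548),(478,269),(477,544)):
    P=wz(c,(60+r/k,160+q/k),.086);d=P[:2]-[.4768,.0524];a=np.degrees(np.arctan2(d[1],d[0])+.065);print(np.linalg.norm(d).round(4),((a-30+30)%60-30).round(2) if 0 else a.round(2))
print("nut",wz(c,(60+390/k,160+407/k),.068).round(4),"bar",wz(c,(60+145/k,160+405/k),.121).round(4))
C={n:read_camera(n) for n in("scene","top")}
for l in("vial_bottle","beaker","ferrule_jar"):
    p=place_of("top",l)
    if p:print(l,onz(C["top"],p[0]["at"],0).round(3),round(p[0]["conf"],2))
R=[(n,place_of(n,"pawl_bar")[:1]) for n in C];print(R,observe()["time"])
E
```

```text
0.061 0.23
0.0615 59.91
0.0614 -59.75
0.0622 120.32
0.0618 -120.8
nut [0.4762 0.0523 0.068 ] bar [0.5683 0.0464 0.121 ]
vial_bottle [0.575 0.192 0.   ] 0.55
beaker [ 0.558 -0.111  0.   ] 0.73
[('scene', [{'at': [240.3, 351.0], 'conf': 0.64}]), ('top', [{'at': [247.2, 300.1], 'conf': 0.58}])] 16.575
```

The bar reads x 0.568, the same as at the start, so the pawl is fully down. The turret is one notch back and the arm is clear. Handing in.

```bash
python3 -c "
from cell import *
print(hand_in(),observe()['time'])"
```

```text
the job is handed in; nothing more can be done
the job is handed in; nothing more can be done
```

The turret is one notch back with the pawl down in that notch, and I handed the job in at about 17 s of the 61 s. With closed fingertips I pushed the lever over so the pawl stayed up. I then pushed a post to turn the turret clockwise and pushed the lever back past its balance point so the pawl fell.

**Last checks:**
- **Turret:** the post tops in the wrist image put it at about -0.52 rad, good to about ±0.01. It had started at about +0.03.
- **Pawl:** the bar is back at its starting place, x 0.5683 m against 0.5681 m before. That means the nose is fully down in the notch and not on a tooth top, where the bar would sit about 17 mm further out.
- **Turret height:** the nut and posts fit at their seated heights.

**What didn't go cleanly or disagreed:**
- **Post in the finger seam:** during the turret push the post slipped into the gap between the fingers and loaded them sideways with about 6 N. I eased sideways to clear it. The turret ended nearer the far end of the drop-in window (about -0.43 to -0.53) than the -0.48 I aimed for.
- **Bystanders:** the detector placed the beaker about 8 mm and the vial bottle about 5 mm from its first readings, and missed the jar. It was similarly far off on the station, the fingers passed well above all three, and the pictures show them standing. I took it as detector error. I did not recheck the items further away.

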